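# Gang two matching rails in the marking jig and hold them tight

## Task

Two of the three wooden rails are the same length and have to be marked out together; the shorter one is the odd one out and stays where it lies. Lay the two long rails flat on the jig's board, side by side along the fence with the same ends up against the stop block, so that the first touches the fence, the second touches the first and their ends are flush. Then hold the pair there with one firm diagonal push of the fingers on the outer rail, forward into the fence and down onto the board at once, and finish while still pushing; do not disturb the short rail or the nail jar.

Things in the scene. Friction and masses are not known exactly. Their poses are not given: they have to be found in the camera images.
- jig: Marking jig fixed to the bench: plywood board 190 (x) by 240 mm (y), top 18 mm above the bench, low fence along the far edge, stop block at the left end. Origin: on the bench under the board's centre; x points to the fence, y to the stop. Fence face: plane x = +64 mm; stop face: plane y = +80 mm. Both stand 18 mm over the board, half a rail's height: a finger fits above. Yaw within 0.2 rad.
- jig_board: The plywood board of the jig, 190 x 240 x 14 mm on a 4 mm rubber mat. Origin: centre of the board's underside, 4 mm above the jig's origin; axes as the jig's. Top surface 18 mm above the bench, level.
- jig_fence: The fence: a wooden strip 32 x 240 x 18 mm screwed on the board along its far edge. Origin: centre of its underside, at x = +80 mm, z = +18 mm in the jig's frame; axes as the jig's.
- jig_stop: The stop block: a wooden strip 118 (x) x 36 (y) x 18 mm screwed on the board at its left end. Origin: centre of its underside, at x = -1, y = +98, z = +18 mm in the jig's frame; axes as the jig's. It ends 6 mm short of the fence (a gap for sawdust).
- rail_long_1: Long rail: planed wood, 160 mm long (x axis), 45 mm wide (y), 36 mm high (z), 0.11 to 0.22 kg, flat on the bench right of the jig, lying roughly along y; grip across its 45 mm. Origin: centre of its underside. Either long rail may be inner: seated, origins at x = +41.5 (inner) and -3.5 mm (outer), y = 0, z = 18 mm in the jig's frame, x axis along the jig's y axis, either way round.
- rail_long_2: The other long rail, same as rail_long_1. Origin: centre of its underside. On whichever is outer: friction on the board eats part of the push, so a firm push is about 15 to 20 N forward and 10 to 15 N down at the fingers. Closed fingers against its near long face can press forward and, by friction (0.6 or more), down; leaning a little to the stop as well keeps the end there.
- rail_short: The odd rail: same 45 x 36 mm section, but only 120 mm long (x axis); lies among the long ones, places shuffled; the three lie in a column away from the robot, their centres about 100 mm apart. Leave it. Origin: centre of its underside.
- nail_jar: Clear jar of nails with a grey lid, 74 mm across, 114 mm tall, standing on the bench to the left of the jig. Leave it. Origin: centre of its underside.

How it is judged:
By the outcome, as a careful person would: the job done as asked, in the order asked, and still so for the second after the job is handed in, while the arm keeps its last pose, push and grip.
It also fails if it takes over 58 s, if anything falls off the work surface, if the arm or the gripper's body presses on something with over 40 N, if the wrist force passes 120 N, or if a joint passes its speed limit or range.

## Robot

A 6-joint arm with a two-finger parallel gripper is mounted at the origin on the work surface; the furniture and walls round the work are solid. World frame = base frame: x ahead of the robot, y to its left, z up, the work surface at z = 0. Lengths are in m, angles in rad, forces in N, time in s.
With the tool pointing down it reaches from about 0.3 to 0.875 m from the base axis. Payload 6.4 kg.
Tool frame: the origin (TCP) lies between the finger pads; the fingertips stand 19 mm ahead of it and the grasp point (between the pads) is the TCP (ctrl.tips_ahead is the z of the fingertips in the tool frame, in m); z points along the fingers, y is the line along which they close (so a half turn about z gives the same grasp; the last joint's range is limited). The gripper opens to 85 mm and grips with 20 to 120 N. Pads are 22 mm wide; open, the fingers measure 114 mm over their backs; the gripper's body (76 mm by 85 mm) begins 54 mm behind the grasp point. The pads swing forward as they close: fully open they stand 13 mm farther back than shut.
Start: joints at [-1.468, 0.181, 1.607, -0, 1.354, -0.206], TCP at [0.175, -0.548, 0.25] pointing down, gripper open.
Joint ranges: [-2.99, 2.99], [-0.89, 2.07], [0.3, 2.58], [-1.14, 4.28], [0, 2.63], [-3.12, 3.12]. Speed limits (rad/s): [2.57, 2.57, 3.01, 3.14, 3.14, 3.14].

## Interface

Orientations are given as a unit quaternion [w, x, y, z].
In Python, from bench import readout, vision, ctrl gives the robot as it stands.
- The arm moves only by the tool play_rows, never from a script. Its arguments are lists of equal length, an entry for each row: "xyz": the shift along the tool's x, y, z in mm, a list of three; "rot": the turn, a rotation vector about the tool's x, y, z in rad, a list of three; "grip": the opening, from 0 (shut) to 1 (fully open). In form: {"xyz": [[x, y, z], ...], "rot": [[rx, ry, rz], ...], "grip": [grip, ...]}. A call has exactly 10 rows; each row is the pose to reach, as a shift and turn from the pose commanded when the call began, along the tool's axes at that moment; what a row does not reach only later rows make up. A row lasts 1/8 s, in which the tool goes at most 62.5 mm and 10.7 degrees, less where a joint would pass 70% of its speed; a pose out of reach is approached as far as the arm can. A call with a gripper value outside its range is refused whole. The fingers move at their own pace and stop on an object; the grip force is fixed at half the most. Time passes only in rows, so rows that repeat a pose let the fingers close, or fill a call up. It gives the time, the measured TCP pose, the force, the opening and the grip force at its end, in the units of the state.
- readout.get_obs(): the state, without advancing time (a new reading comes with each control period).
- vision.camera(name): name is "side" or "top" or "wrist"; returns a dict with "color" (384x512x3 uint8, red, green, blue), "depth" (384x512 float32, m along the optical axis (not along the pixel's ray), 0 where there is no reading), "camera_matrix" (3x3 intrinsics, pixels), "k1" (the pictures are not rectified: a ray, as slopes to the right and down, at radius r is drawn at 1 + k1 r^2 times it, then the intrinsics apply), "extrinsics" (4x4, takes a point from camera to world coordinates); the wrist camera has in their place "hand_eye" (4x4, takes a point from camera to tool coordinates, whose origin is the TCP and whose axes are the flange's). Camera axes: x right, y down, z forward; pixel columns grow to the right and rows downward; lengths in m; the calibration is good to about 2 mm. A picture is of the moment at which its call begins: read the wrist's pose just before it.
- ctrl.hand_in(): hands the job in; it is judged then, once.
The state is a dict: "time_s": time; "q": joint angles; "dq": joint speeds; "joint_efforts": joint torques, N m; "eef_pos": TCP position; "eef_rot": TCP orientation; "wrist_force": force on the tool from outside, world axes, zero at the start; "torque": the same for the moment, N m; "opening": opening from 0.0 (shut) to 1.0 (fully open); "grasp_force": force on a finger pad.
Only numpy, scipy, OpenCV 4.12 (cv2) and the standard library are available. Lean on these libraries where they do the work, as an engineer would, in place of code of your own. Each camera call takes 0.05 s, during which the arm holds its last target. There are 200 camera calls.

## Working session

There is one attempt and no reset: what is moved stays moved. The work goes in short steps, Python scripts to look and compute and a tool call to move; the robot and the scene stay as the last step left them, time stands still between calls to the robot, and variables do not carry over. Pictures are saved under pics/ and viewed, at most 12 in all, crops included, and the job is handed in when it is done.

Besides the shell and the picture viewer there is one more tool, called after "Request:" by a JSON object that holds its "op" and its "data", one argument or row to a line. play_rows: Moves the arm, as the interface text tells. Its arguments: {"type":"object","properties":{"xyz":{"type":"array","items":{"type":"array","items":{"type":"number"}}},"rot":{"type":"array","items":{"type":"array","items":{"type":"number"}}},"grip":{"type":"array","items":{"type":"number"}}},"required":["xyz","rot","grip"]}

```bash
mkdir -p pics; cat > h.py <<'E'
import numpy as np, cv2
from bench import readout, vision, ctrl
from scipy.spatial.transform import Rotation as R
def T():
    o=readout.get_obs(); q=np.array(o['eef_rot']); M=np.eye(4)
    M[:3,:3]=R.from_quat(q[[1,2,3,0]]).as_matrix(); M[:3,3]=o['eef_pos']; return M
def cam(n):
    t=T(); c=vision.camera(n); c['E']=t@np.array(c['hand_eye']) if n=='wrist' else np.array(c['extrinsics']); return c
def rays(c,uv):
    K=np.array(c['camera_matrix']); d=(np.atleast_2d(uv)-K[:2,2])/[K[0,0],K[1,1]]
    s=d.copy()
    for _ in range(20): s=d/(1+c['k1']*(s**2).sum(1,keepdims=True))
    return np.c_[s,np.ones(len(s))]
def plane(c,uv,z):
    r=rays(c,uv)@c['E'][:3,:3].T; o=c['E'][:3,3]
    return o+r*((z-o[2])/r[:,2:])
def cloud(c):
    h,w=c['depth'].shape; v,u=np.mgrid[:h,:w]
    r=rays(c,np.c_[u.ravel(),v.ravel()].astype(float)); P=r*c['depth'].reshape(-1,1)
    return (P@c['E'][:3,:3].T+c['E'][:3,3]).reshape(h,w,3)
def save(c,n): cv2.imwrite(f'pics/{n}.png',c['color'][...,::-1])
E
python3 - <<'E'
from h import *
o=readout.get_obs(); print({k:np.round(v,3) for k,v in o.items()})
ims=[]
for n in ['top','side','wrist']:
    c=cam(n); ims.append(c['color'][...,::-1]); print(n,c['k1'],np.round(c['camera_matrix'],1).tolist(),np.round(c['E'],3).tolist())
    np.savez(f'{n}0.npz',**c)
cv2.imwrite('pics/a.png',ims[0]);cv2.imwrite('pics/b.png',cv2.resize(np.hstack(ims[1:]),(800,300)))
E
```

```text
{'time_s': np.float64(0.0), 'q': array([-1.468,  0.182,  1.608, -0.   ,  1.354, -0.206]), 'dq': array([-0.001, -0.001,  0.001, -0.001,  0.001, -0.001]), 'joint_efforts': array([ 2.0000e-03, -4.4487e+01, -3.5134e+01, -0.0000e+00,  9.0000e-03,
        0.0000e+00]), 'eef_pos': array([ 0.175, -0.547,  0.249]), 'eef_rot': array([-0.001,  0.988,  0.154,  0.   ]), 'wrist_force': array([1.407, 0.28 , 0.355]), 'torque': array([0.037, 0.062, 0.035]), 'grasp_force': np.float64(0.0), 'opening': np.float64(0.997)}
top -0.0791758514891681 [[380.8, 0.0, 254.9], [0.0, 380.8, 200.2], [0.0, 0.0, 1.0]] [[-0.015, -0.996, 0.083, 0.475], [-1.0, 0.015, 0.003, 0.009], [-0.004, -0.083, -0.997, 1.111], [0.0, 0.0, 0.0, 1.0]]
side 0.04143949848399634 [[425.9, 0.0, 261.9], [0.0, 425.9, 191.1], [0.0, 0.0, 1.0]] [[0.855, 0.307, -0.419, 1.037], [0.519, -0.492, 0.699, -0.733], [0.008, -0.814, -0.58, 0.688], [0.0, 0.0, 0.0, 1.0]]
wrist -0.07830970978726796 [[319.6, 0.0, 254.8], [0.0, 319.6, 190.9], [0.0, 0.0, 1.0]] [[0.303, -0.91, -0.281, 0.246], [-0.953, -0.29, -0.088, -0.525], [-0.001, 0.295, -0.956, 0.372], [0.0, 0.0, 0.0, 1.0]]
```

View pics/a.png

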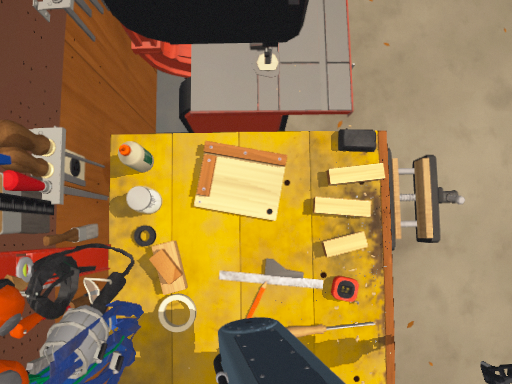

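View pics/b.png

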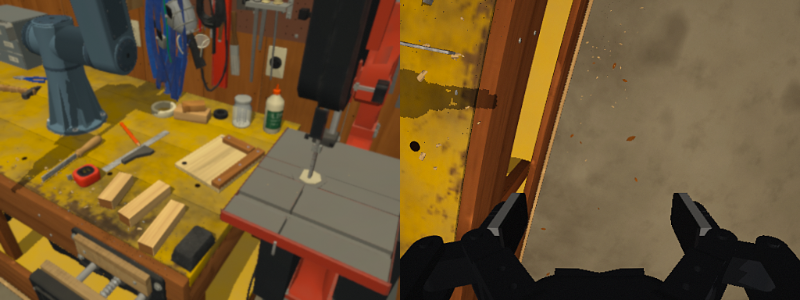

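The top view shows long rails at about (357,175) and (343,207), with the short one nearest at (345,243). The jig is at (240,182) with its fence at the top edge and stop on the left, and the jar is at (143,200). The side view shows the same layout; the wrist camera sees only the bench edge. Next I measure.

```bash
cat > meas.py <<'E'
from h import *
def masks(c):
    hsv=cv2.cvtColor(c['color'],cv2.COLOR_RGB2HSV)
    return hsv
c=dict(np.load('top0.npz')); P=cloud(c); hsv=masks(c)
for n,(u,v) in dict(far=(357,175),mid=(343,207),short=(345,243),board=(240,190),bench=(300,240),fence=(243,152),stop=(205,178),jar=(143,195)).items():
    print(n,hsv[v,u],np.round(P[v,u],3))
s=dict(np.load('side0.npz')); Ps=cloud(s); hs=masks(s)
def comps(c,P,lo,hi):
    h=masks(c); m=(cv2.inRange(h,(0,0,60),(28,255,255))>0)&(P[...,2]>lo)&(P[...,2]<hi)&(P[...,0]>.25)&(P[...,0]<.68)&(P[...,1]>-.42)&(P[...,1]<.16)&(c['depth']>0)
    k,l,st,ce=cv2.connectedComponentsWithStats(m.astype(np.uint8))
    for i in range(1,k):
        if st[i,4]<150: continue
        z=P[l==i]; zt=np.median(z[:,2])
        ct=cv2.findContours((l==i).astype(np.uint8),0,1)[0][0].reshape(-1,2).astype(float)
        w=plane(c,ct,zt)[:,:2]; r=cv2.minAreaRect((w*1000).astype(np.float32))
        print(np.round(ce[i]),st[i,4],'z',np.round(zt,4),'rect',np.round(r[0],1),np.round(r[1],1),round(r[2],1))
print('top .028-.05');comps(c,P,.028,.055)
print('side');comps(s,Ps,.030,.055)
print('board');comps(c,P,.012,.025);comps(s,Ps,.012,.025)
E
python3 meas.py
```

```text
far [ 25 100 254] [ 0.632 -0.281  0.037]
mid [ 25 101 254] [ 0.541 -0.237  0.037]
short [ 23 111 253] [ 0.44  -0.239  0.04 ]
board [ 24  92 252] [0.596 0.055 0.021]
bench [ 23 255 230] [ 0.45  -0.116  0.005]
fence [ 12 138 213] [0.704 0.044 0.037]
stop [ 14 182 213] [0.63  0.154 0.037]
jar [ 18  36 221] [0.576 0.309 0.113]
top .028-.05
[207. 176.] 320 z 0.0373 rect [630.3 143.8] [31.6 97.9] 89.8
[356. 173.] 892 z 0.0376 rect [ 637.1 -278.1] [ 46.2 162.1] 5.7
[342. 207.] 914 z 0.0376 rect [ 542.4 -234.6] [163.1  45.6] 84.7
[345. 244.] 663 z 0.0375 rect [ 437.4 -239.8] [ 42.8 123.4] 12.8
[345. 289.] 357 z 0.0354 rect [ 311.8 -236.4] [69.6 65.6] 77.6
side
[302. 183.] 227 z 0.0347 rect [631.9 141.1] [40.9 97.5] 89.7
[109. 221.] 326 z 0.033 rect [ 315.7 -239. ] [69.7 67.5] 76.4
[147. 239.] 770 z 0.0351 rect [ 442.9 -241.5] [ 48.5 124.3] 13.3
[183. 256.] 1160 z 0.0351 rect [ 547.8 -237. ] [161.9  49. ] 84.4
[206. 287.] 1445 z 0.0354 rect [ 642.2 -281.4] [ 47.8 163. ] 5.5
board
[246. 189.] 3689 z 0.0194 rect [605.5  45.5] [213.5 160.6] 79.0
[280. 270.] 383 z 0.0174 rect [371.  -67.5] [109.8  46.3] 85.3
[269. 205.] 2756 z 0.0169 rect [614.9  40.5] [218.8 175.2] 79.4
[176. 195.] 275 z 0.0147 rect [373.7 -70.2] [109.6  47.1] 83.8
[150. 250.] 207 z 0.019 rect [ 460.2 -241. ] [132.2  48.2] 84.7
[185. 268.] 298 z 0.0184 rect [ 565.  -240.5] [170.1  48.3] 71.2
[207. 302.] 284 z 0.0183 rect [ 661.2 -282.9] [169.3  48.2] 80.1
```

```bash
cat >> h.py <<'E'
def go(x,y,z,yawdeg):
    "shift (mm) and turn in present tool axes to TCP x,y,z(mm), tool down, tool x at yawdeg"
    M=T(); a=np.radians(yawdeg); X=np.array([np.cos(a),np.sin(a),0]); Z=np.array([0,0,-1.]); G=np.c_[X,np.cross(Z,X),Z]
    print('xyz',np.round(M[:3,:3].T@(np.array([x,y,z])/1000-M[:3,3])*1000,1),'rot',np.round(R.from_matrix(M[:3,:3].T@G).as_rotvec(),4))
E
python3 -c "
from h import *
print(ctrl.tips_ahead)
go(600,0,300,79)"
```

```text
0.019
xyz [ 571.5 -392.3  -49.8] rot [-1.10e-03 -9.00e-04 -1.07e+00]
```

Request:
{"op": "play_rows", "data": {
  "xyz": [
    [57,-39,-10],
    [114,-78,-20],
    [171,-118,-30],
    [229,-157,-40],
    [286,-196,-50],
    [343,-235,-50],
    [400,-274,-50],
    [457,-314,-50],
    [514,-353,-50],
    [540,-370,-50]
  ],
  "rot": [
    [0,0,-0.13],
    [0,0,-0.27],
    [0,0,-0.4],
    [0,0,-0.53],
    [0,0,-0.67],
    [0,0,-0.8],
    [0,0,-0.94],
    [0,0,-1.07],
    [0,0,-1.07],
    [0,0,-1.07]
  ],
  "grip": [1,1,1,1,1,1,1,1,1,1]
}}

```text
time_s: 1.4
eef_pos: [0.5573, -0.0552, 0.3001]
eef_rot: [0.0, 0.772, 0.636, -0.0]
wrist_force: [0.3, -0.5, 0.3]
opening: 1.001
grasp_force: 0.0
```

```bash
python3 - <<'E'
from h import *
print(T().round(3).tolist()); c=cam('wrist'); save(c,'w1'); np.savez('w1.npz',**c)
E
```

```text
[[0.191, 0.982, 0.0, 0.557], [0.982, -0.191, -0.0, -0.055], [-0.0, 0.0, -1.0, 0.3], [0.0, 0.0, 0.0, 1.0]]
```

View pics/w1.png

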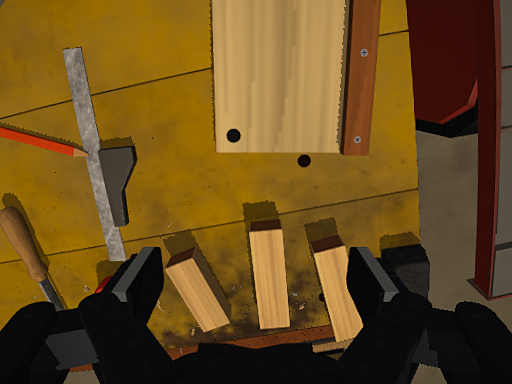

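The wrist view shows the board's right end at v≈153, the fence from (365,0) to (355,153), and three rails at the bottom. The stop is out of view, so I'll look once more, further left.

Request:
{"op": "play_rows", "data": {
  "xyz": [
    [50,0,0],
    [100,10,0],
    [130,20,0],
    [130,20,0],
    [130,20,0],
    [130,20,0],
    [130,20,0],
    [130,20,0],
    [130,20,0],
    [130,20,0]
  ],
  "rot": [
    [0,0,0],
    [0,0,0],
    [0,0,0],
    [0,0,0],
    [0,0,0],
    [0,0,0],
    [0,0,0],
    [0,0,0],
    [0,0,0],
    [0,0,0]
  ],
  "grip": [1,1,1,1,1,1,1,1,1,1]
}}

```text
time_s: 2.7
eef_pos: [0.6009, 0.0667, 0.3003]
eef_rot: [0.0, 0.772, 0.636, 0.0]
wrist_force: [-0.4, 0.1, -0.1]
opening: 0.995
grasp_force: 0.0
```

```bash
python3 - <<'E'
from h import *
print(T().round(4)[:3,3]); c=cam('wrist'); save(c,'w2'); np.savez('w2.npz',**c)
P=cloud(c); print([np.round(P[v,u],4).tolist() for v,u in [(100,256),(150,256),(200,256)]])
go(640,-280,150,95.5)
E
```

```text
[0.6009 0.0667 0.3003]
[[0.6146, 0.1319, 0.0186], [0.6027, 0.0709, 0.017], [0.5899, 0.0048, 0.0177]]
xyz [-332.9  104.6  150.2] rot [-0.     0.    -0.288]
```

View pics/w2.png

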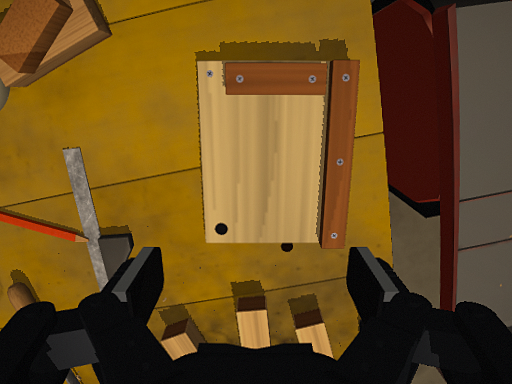

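The second view shows the whole jig: stop strip (225..327, 62..95), fence (320..358, 60..248), and near-right corner of the board at (205,242). I'll compute the jig's pose from the strips.

```bash
python3 - <<'E'
from h import *
c=dict(np.load('w2.npz')); d=dict(np.load('w1.npz'))
# screw height, two views
for a,b in [((357,140),(333.5,235.5)),((364,52.5),(340,161.5))]:
    r1=d['E'][:3,:3]@rays(d,a)[0]; r2=c['E'][:3,:3]@rays(c,b)[0]; o1,o2=d['E'][:3,3],c['E'][:3,3]
    k=np.linalg.lstsq(np.c_[r1,-r2],o2-o1,rcond=None)[0]; print('screw',((o1+k[0]*r1+o2+k[1]*r2)/2).round(4))
h=cv2.cvtColor(c['color'],cv2.COLOR_RGB2HSV)
m=cv2.inRange(h,(5,120,110),(16,255,255)); m[:, :195]=0; m[:,365:]=0; m[:55]=0; m[252:]=0
P=cloud(c); print('z brown',np.median(P[m>0][:,2]))
m=cv2.morphologyEx(m,cv2.MORPH_OPEN,np.ones((3,3)))
k,l,st,ce=cv2.connectedComponentsWithStats(m)
for i in range(1,k):
    if st[i,4]<400: continue
    ct=cv2.findContours((l==i).astype(np.uint8),0,1)[0][0].reshape(-1,2).astype(float)
    w=plane(c,ct,.036)[:,:2]*1000; r=cv2.minAreaRect(w.astype(np.float32)); print(st[i],np.round(r[0],1),np.round(r[1],1),round(r[2],2))
m=cv2.inRange(h,(18,40,120),(28,140,255)); m[:, :195]=0; m[:,330:]=0; m[:55]=0; m[252:]=0
k,l,st,ce=cv2.connectedComponentsWithStats(m); i=1+st[1:,4].argmax()
ct=cv2.findContours((l==i).astype(np.uint8),0,1)[0][0].reshape(-1,2).astype(float)
w=plane(c,ct,.018)[:,:2]*1000; r=cv2.minAreaRect(w.astype(np.float32)); print('board',np.round(r[0],1),np.round(r[1],1),r[2],cv2.boxPoints(r).round(0).tolist())
# rails in w1
h=cv2.cvtColor(d['color'],cv2.COLOR_RGB2HSV); m=cv2.inRange(h,(18,60,150),(28,150,255)); m[:215]=0
k,l,st,ce=cv2.connectedComponentsWithStats(m)
for i in range(1,k):
    if st[i,4]<400: continue
    ct=cv2.findContours((l==i).astype(np.uint8),0,1)[0][0].reshape(-1,2).astype(float)
    w=plane(d,ct,.036)[:,:2]*1000; r=cv2.minAreaRect(w.astype(np.float32)); print('rail',np.round(r[0],1),np.round(r[1],1),round(r[2],2))
E
```

```text
screw [ 0.6834 -0.0591  0.034 ]
screw [0.7031 0.0399 0.0341]
z brown 0.034949246861031236
[ 322   60   37  189 4460] [702.1  40.5] [238.   30.6] 78.95
[ 226   63  101   32 3072] [642.1 151.6] [ 34.7 116.1] 79.22
board [608.4  58.9] [237.5 157.8] 79.05967712402344 [[508.0, -43.0], [663.0, -73.0], [708.0, 161.0], [554.0, 191.0]]
```

Request:
{"op": "play_rows", "data": {
  "xyz": [
    [-60,20,10],
    [-120,40,20],
    [-180,60,40],
    [-240,80,60],
    [-300,95,90],
    [-333,105,120],
    [-333,105,150],
    [-333,105,150],
    [-333,105,150],
    [-333,105,150]
  ],
  "rot": [
    [0,0,-0.1],
    [0,0,-0.2],
    [0,0,-0.288],
    [0,0,-0.288],
    [0,0,-0.288],
    [0,0,-0.288],
    [0,0,-0.288],
    [0,0,-0.288],
    [0,0,-0.288],
    [0,0,-0.288]
  ],
  "grip": [1,1,1,1,1,1,1,1,1,1]
}}

```text
time_s: 4.0
eef_pos: [0.6417, -0.2799, 0.1527]
eef_rot: [0.002, 0.672, 0.741, 0.0]
wrist_force: [-0.4, -0.3, -0.8]
opening: 1.002
grasp_force: 0.0
```

```bash
python3 -c "
from h import *
print(T().round(4)[:3,3]);go(640,-280,40,95.6)"
```

```text
[ 0.6417 -0.2799  0.1527]
xyz [  0.4  -2.  112.7] rot [ 0.0029  0.0023 -0.0005]
```

Request:
{"op": "play_rows", "data": {
  "xyz": [
    [0,0,50],
    [0,0,90],
    [0,0,110],
    [0,0,110],
    [0,0,110],
    [0,0,110],
    [0,0,110],
    [0,0,110],
    [0,0,110],
    [0,0,110]
  ],
  "rot": [
    [0,0,0],
    [0,0,0],
    [0,0,0],
    [0,0,0],
    [0,0,0],
    [0,0,0],
    [0,0,0],
    [0,0,0],
    [0,0,0],
    [0,0,0]
  ],
  "grip": [1,1,1,1,0.3,0.3,0.3,0.3,0.3,0.3]
}}

```text
time_s: 5.25
eef_pos: [0.6418, -0.2811, 0.0427]
eef_rot: [0.002, 0.672, 0.74, 0.0]
wrist_force: [-0.4, 1.0, 6.0]
opening: 0.508
grasp_force: 63.2
```

```bash
python3 - <<'E'
from h import *
print(T().round(4)[:3,3],readout.get_obs()['opening'],readout.get_obs()['grasp_force']);c=cam('wrist'); save(c,'w3')
E
```

```text
[ 0.6418 -0.2811  0.0427] 0.5081303951671781 63.24593424797058
```

View pics/w3.png

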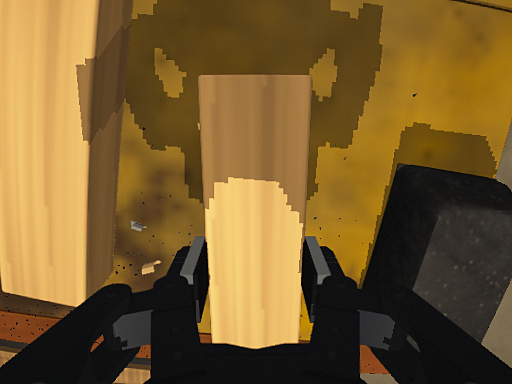

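The rail is gripped centrally: its left end edge runs along v≈74 from u=199 to 311, and the fingers are at (197,280) and (315,280). I'll work out the rail's offset in the grip and the move to the jig.

```bash
python3 - <<'E'
from h import *
c=cam('wrist'); M=T()
p=plane(c,[[199,75],[311,74.5],[255,74.5],[203,200],[307,200]],.036); print(((p-M[:3,3])@M[:3,:3]*1000).round(1))
O=np.array([624,55.5]); ex=np.array([.9816,-.1908]); ey=np.array([.1908,.9816])
print('over jig', O+ex*41.5, O+ex*33-ey*10)
E
```

```text
[[ 82.1 -22.    6.4]
 [ 82.3  21.1   6.5]
 [ 82.2  -0.5   6.5]
 [ 31.4 -22.7   6.5]
 [ 31.3  21.8   6.6]]
over jig [664.7364  47.5818] [654.4848  39.3876]
```

```bash
python3 -c "
from h import *
go(655,37,112,79)"
```

```text
xyz [315.2  43.8 -70. ] rot [0.0033 0.0019 0.288 ]
```

Request:
{"op": "play_rows", "data": {
  "xyz": [
    [0,0,-30],
    [0,0,-70],
    [50,7,-75],
    [100,14,-75],
    [150,21,-75],
    [205,29,-75],
    [260,36,-75],
    [295,41,-75],
    [315,44,-70],
    [315,44,-70]
  ],
  "rot": [
    [0,0,0],
    [0,0,0],
    [0,0,0.07],
    [0,0,0.14],
    [0,0,0.21],
    [0,0,0.288],
    [0,0,0.288],
    [0,0,0.288],
    [0,0,0.288],
    [0,0,0.288]
  ],
  "grip": [0.3,0.3,0.3,0.3,0.3,0.3,0.3,0.3,0.3,0.3]
}}

```text
time_s: 6.6
eef_pos: [0.6535, 0.0385, 0.1095]
eef_rot: [-0.0, 0.771, 0.637, -0.0]
wrist_force: [-0.6, -0.2, -1.5]
opening: 0.51
grasp_force: 62.4
```

```bash
python3 - <<'E'
from h import *
print(T().round(4)[:3,3],{k:np.round(readout.get_obs()[k],2) for k in('opening','wrist_force')});c=cam('wrist'); save(c,'w4'); np.savez('w4.npz',**c)
E
```

```text
[0.6535 0.0385 0.1095] {'opening': np.float64(0.51), 'wrist_force': array([-0.58, -0.16, -1.46])}
```

View pics/w4.png

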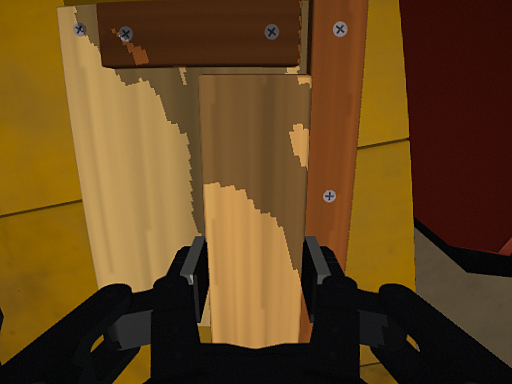

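The rail is over the jig, with the stop's face edge along v≈66 and the fence's inner edge at u≈311. I'll check both edges against my jig pose.

```bash
python3 - <<'E'
from h import *
c=dict(np.load('w4.npz'))
O=np.array([624,55.5]); A=np.array([[.9816,-.1908],[.1908,.9816]])
p=plane(c,[[104,67.5],[200,66.5],[298,66],[312,10],[312,60],[340,29],[329,196]],.036)[:,:2]*1000
print(((p-O)@A.T).round(1)); print(plane(c,[[340,29],[329,196]],.036))
print('rail end', (( plane(c,[[199,75],[309,74.5]],.103)[:,:2]*1000-O)@A.T).round(1))
M=T(); print('tcp in jig',A@(M[:2,3]*1000-O), 'tool x yaw',np.degrees(np.arctan2(M[1,0],M[0,0])))
E
```

```text
[[-5.760e+01  7.960e+01]
 [-4.000e-01  7.910e+01]
 [ 5.650e+01  7.940e+01]
 [ 6.350e+01  1.096e+02]
 [ 6.450e+01  8.280e+01]
 [ 7.980e+01  9.990e+01]
 [ 7.960e+01  1.000e-01]]
[[0.72142264 0.13831588 0.036     ]
 [0.70216826 0.04043709 0.036     ]]
rail end [[10.1 70.9]
 [52.4 71.1]]
tcp in jig [ 32.70908332 -12.25179379] tool x yaw 79.0316659905085
```

Request:
{"op": "play_rows", "data": {
  "xyz": [
    [0,0,20],
    [0,0,40],
    [0,0,48],
    [0,0,48],
    [3,3,48],
    [6,6,48],
    [8,8,48],
    [8,8,48],
    [8,8,48],
    [8,8,48]
  ],
  "rot": [
    [0,0,0],
    [0,0,0],
    [0,0,0],
    [0,0,0],
    [0,0,0],
    [0,0,0],
    [0,0,0],
    [0,0,0],
    [0,0,0],
    [0,0,0]
  ],
  "grip": [0.3,0.3,0.3,0.3,0.3,0.3,0.3,0.3,0.3,0.3]
}}

```text
time_s: 7.9
eef_pos: [0.6633, 0.0439, 0.0622]
eef_rot: [-0.0, 0.772, 0.636, -0.0]
wrist_force: [0.5, -0.3, -0.4]
opening: 0.504
grasp_force: 62.4
```

```bash
cat >> h.py <<'E'
A=np.array([[.9816,-.1908],[.1908,.9816]]); O=np.array([624,55.5])
def st():
    o=readout.get_obs(); M=T(); f=o['wrist_force']; print('t',round(float(o['time_s']),2),'jig xyz',(A@(M[:2,3]*1000-O)).round(1),(M[2,3]*1000).round(1),'F jig',(A@f[:2]).round(1),f[2].round(1),'open',round(float(o['opening']),3))
E
python3 -c "
from h import *
st()"
```

```text
t 7.9 jig xyz [40.8 -3.9] 62.2 F jig [ 0.5 -0.2] -0.4 open 0.504
```

Request:
{"op": "play_rows", "data": {
  "xyz": [
    [1,1,0],
    [2,2,0],
    [3,2,1],
    [3,2,1],
    [3,2,1.5],
    [3,2,1.5],
    [3,2,1.5],
    [3,2,1.5],
    [3,2,1.5],
    [3,2,1.5]
  ],
  "rot": [
    [0,0,0],
    [0,0,0],
    [0,0,0],
    [0,0,0],
    [0,0,0],
    [0,0,0],
    [0,0,0],
    [0,0,0],
    [0,0,0],
    [0,0,0]
  ],
  "grip": [0.3,0.3,0.3,0.3,0.3,0.3,0.3,0.3,0.3,0.3]
}}

```text
time_s: 9.15
eef_pos: [0.6649, 0.0453, 0.0613]
eef_rot: [-0.0, 0.772, 0.636, -0.002]
wrist_force: [-9.3, -4.5, 6.5]
opening: 0.503
grasp_force: 63.3
```

```bash
python3 -c "
from h import *
st()"
```

```text
t 9.15 jig xyz [42.1 -2.2] 61.3 F jig [-8.2 -6.2] 6.5 open 0.503
```

Contact is felt on fence, stop and board. I'll release and lift.

Request:
{"op": "play_rows", "data": {
  "xyz": [
    [0,0,0],
    [0,0,0],
    [0,0,0],
    [0,0,-20],
    [0,0,-60],
    [-30,0,-85],
    [-80,0,-85],
    [-130,0,-85],
    [-180,0,-85],
    [-220,0,-85]
  ],
  "rot": [
    [0,0,0],
    [0,0,0],
    [0,0,0],
    [0,0,0],
    [0,0,0],
    [0,0,0],
    [0,0,0],
    [0,0,0],
    [0,0,0],
    [0,0,0]
  ],
  "grip": [0.8,0.8,0.8,1,1,1,1,1,1,1]
}}

```text
time_s: 10.4
eef_pos: [0.6241, -0.1716, 0.1477]
eef_rot: [0.001, 0.772, 0.636, 0.0]
wrist_force: [0.2, -0.8, -0.9]
opening: 1.0
grasp_force: 0.0
```

```bash
python3 - <<'E'
from h import *
c=cam('wrist'); save(c,'w5'); np.savez('w5.npz',**c); st()
go(545,-236,150,84.6); go(545,-236,40,84.6)
E
```

```text
t 10.45 jig xyz [  43.6 -227.8] 147.8 F jig [ 0.4 -3.3] -0.3 open 1.001
xyz [-73.6 -65.3  -2.2] rot [ 0.0025  0.0036 -0.1012]
xyz [-73.2 -65.5 107.8] rot [ 0.0025  0.0036 -0.1012]
```

View pics/w5.png

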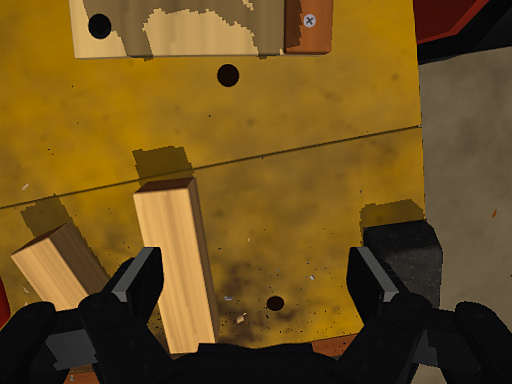

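The mid rail's top face starts at the edge (136,194)-(194,187) and runs down to about (215,350). I'll refine its pose from these points.

```bash
python3 - <<'E'
from h import *
c=dict(np.load('w5.npz'))
h=cv2.cvtColor(c['color'],cv2.COLOR_RGB2HSV)
for v in (200,230): 
    r=[ (u,h[v,u,1]) for u in range(125,222,1)]; g=[u for u,s in r if s<170 and h[v,u,2]>150]; print(v,g[0],g[-1])
p=plane(c,[[136,194],[194,188],[138,230],[201,260]],.036)*1000; print(p.round(1))
E
```

```text
200 134 189
230 141 194
[[ 533.2 -153.6   36. ]
 [ 579.  -157.7   36. ]
 [ 525.5 -183.2   36. ]
 [ 569.1 -219.1   36. ]]
```

Request:
{"op": "play_rows", "data": {
  "xyz": [
    [-40,-35,0],
    [-73,-63,10],
    [-73,-63,50],
    [-73,-63,90],
    [-73,-63,108],
    [-73,-63,108],
    [-73,-63,108],
    [-73,-63,108],
    [-73,-63,108],
    [-73,-63,108]
  ],
  "rot": [
    [0,0,-0.1],
    [0,0,-0.1],
    [0,0,-0.1],
    [0,0,-0.1],
    [0,0,-0.1],
    [0,0,-0.1],
    [0,0,-0.1],
    [0,0,-0.1],
    [0,0,-0.1],
    [0,0,-0.1]
  ],
  "grip": [1,1,1,1,1,1,0.3,0.3,0.3,0.3]
}}

```text
time_s: 11.7
eef_pos: [0.5494, -0.2298, 0.0396]
eef_rot: [0.001, 0.739, 0.674, 0.0]
wrist_force: [-0.6, 1.1, 7.4]
opening: 0.509
grasp_force: 63.2
```

```bash
python3 - <<'E'
from h import *
st(); print(T().round(4)[:3,3]); c=cam('wrist'); save(c,'w6'); np.savez('w6.npz',**c)
h=cv2.cvtColor(c['color'],cv2.COLOR_RGB2HSV)
M=T()
col=h[40:140,255]; print([(40+i,int(x[1]),int(x[2])) for i,x in enumerate(col)][::4])
E
```

```text
t 11.7 jig xyz [ -18.8 -294.3] 39.6 F jig [-0.8  0.9] 7.4 open 0.509
[ 0.5494 -0.2298  0.0396]
[(40, 233, 93), (44, 232, 90), (48, 221, 91), (52, 226, 87), (56, 224, 91), (60, 229, 89), (64, 221, 89), (68, 223, 89), (72, 218, 90), (76, 220, 87), (80, 228, 65), (84, 177, 91), (88, 229, 97), (92, 220, 96), (96, 153, 148), (100, 153, 142), (104, 153, 143), (108, 157, 143), (112, 155, 143), (116, 153, 143), (120, 154, 141), (124, 156, 142), (128, 152, 144), (132, 153, 143), (136, 154, 144)]
```

```bash
python3 - <<'E'
from h import *
c=dict(np.load('w6.npz')); M=T()
p=plane(c,[[255,94]],.036); e=((p[0]-M[:3,3])@M[:3,:3]*1000)[0]; off=e-80; print('off',off)
t=O+A.T@np.array([-28,-8-off]); print(t); go(t[0],t[1],110,79); print(np.degrees(np.arctan2(M[1,0],M[0,0])))
E
```

```text
off -5.22232582203884
[595.98521977  58.11583503]
xyz [290.8  20.2 -70.8] rot [0.0027 0.0013 0.1001]
84.7380244748658
```

Request:
{"op": "play_rows", "data": {
  "xyz": [
    [0,0,-30],
    [0,0,-70],
    [50,3,-75],
    [100,6,-75],
    [150,9,-75],
    [205,13,-75],
    [260,17,-75],
    [291,20,-75],
    [291,20,-71],
    [291,20,-71]
  ],
  "rot": [
    [0,0,0],
    [0,0,0],
    [0,0,0.03],
    [0,0,0.06],
    [0,0,0.1],
    [0,0,0.1],
    [0,0,0.1],
    [0,0,0.1],
    [0,0,0.1],
    [0,0,0.1]
  ],
  "grip": [0.3,0.3,0.3,0.3,0.3,0.3,0.3,0.3,0.3,0.3]
}}

```text
time_s: 13.0
eef_pos: [0.5943, 0.0585, 0.1082]
eef_rot: [-0.0, 0.772, 0.636, -0.001]
wrist_force: [-0.3, -0.3, -1.9]
opening: 0.512
grasp_force: 62.2
```

```bash
python3 - <<'E'
from h import *
st(); c=cam('wrist'); save(c,'w7'); np.savez('w7.npz',**c); M=T(); print(np.degrees(np.arctan2(M[1,0],M[0,0])))
E
```

```text
t 13.0 jig xyz [-29.7  -2.7] 108.2 F jig [-0.3 -0.3] -1.9 open 0.512
78.96432009423006
```

View pics/w7.png

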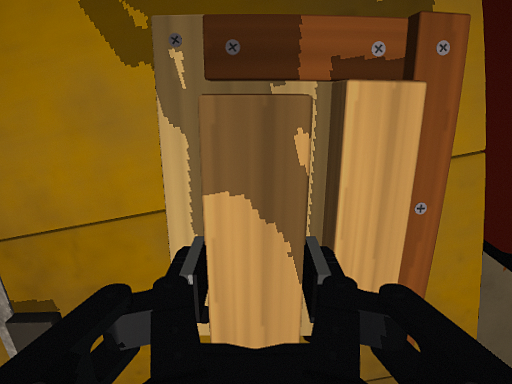

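The first rail is seated against fence and stop with no visible gap, and the second hangs beside it with room for the finger. I'll lower it, slide it to the stop, and release.

Request:
{"op": "play_rows", "data": {
  "xyz": [
    [0,0,20],
    [0,0,40],
    [0,0,48],
    [3,0,49],
    [6,0,49],
    [8,0,49],
    [9,0,49],
    [10,0,49],
    [10,0,51],
    [10,0,51]
  ],
  "rot": [
    [0,0,0],
    [0,0,0],
    [0,0,0],
    [0,0,0],
    [0,0,0],
    [0,0,0],
    [0,0,0],
    [0,0,0],
    [0,0,0],
    [0,0,0]
  ],
  "grip": [0.3,0.3,0.3,0.3,0.3,0.3,0.3,0.3,0.3,0.3]
}}

```text
time_s: 14.3
eef_pos: [0.5968, 0.0664, 0.0585]
eef_rot: [0.001, 0.771, 0.636, -0.001]
wrist_force: [-3.6, -9.3, 4.2]
opening: 0.511
grasp_force: 62.9
```

```bash
python3 -c "
from h import *
st()"
```

```text
t 14.3 jig xyz [-28.7   5.5] 58.5 F jig [-1.8 -9.8] 4.2 open 0.511
```

Request:
{"op": "play_rows", "data": {
  "xyz": [
    [0,0,0],
    [0,0,0],
    [0,0,-15],
    [0,0,-50],
    [-2,-20,-50],
    [-5,-40,-50],
    [-5,-50,-50],
    [-5,-50,-50],
    [-5,-50,-50],
    [-5,-50,-50]
  ],
  "rot": [
    [0,0,0],
    [0,0,0],
    [0,0,0],
    [0,0,0],
    [0,0,0.18],
    [0,0,0.36],
    [0,0,0.54],
    [0,0,0.72],
    [0,0,0.9],
    [0,0,1.08]
  ],
  "grip": [0.67,0.67,0.67,0.67,0.3,0,0,0,0,0]
}}

```text
time_s: 15.55
eef_pos: [0.5472, 0.0736, 0.109]
eef_rot: [0.0, 0.989, 0.146, 0.001]
wrist_force: [-0.2, 0.2, -0.6]
opening: -0.003
grasp_force: 0.0
```

Request:
{"op": "play_rows", "data": {
  "xyz": [
    [0,0,0],
    [0,0,0],
    [0,0,0],
    [0,0,0],
    [0,0,0],
    [0,0,0],
    [0,0,0],
    [0,0,0],
    [0,0,0],
    [0,0,0]
  ],
  "rot": [
    [0,0,0.17],
    [0,0,0.34],
    [0,0,0.491],
    [0,0,0.491],
    [0,0,0.491],
    [0,0,0.491],
    [0,0,0.491],
    [0,0,0.491],
    [0,0,0.491],
    [0,0,0.491]
  ],
  "grip": [0,0,0,0,0,0,0,0,0,0]
}}

```text
time_s: 16.8
eef_pos: [0.5467, 0.0733, 0.1077]
eef_rot: [-0.0, 0.995, -0.096, -0.0]
wrist_force: [0.3, -0.1, 0.1]
opening: -0.002
grasp_force: 0.0
```

```bash
python3 - <<'E'
from h import *
st(); c=cam('wrist'); save(c,'w8'); np.savez('w8.npz',**c); M=T(); print(np.degrees(np.arctan2(M[1,0],M[0,0])))
E
```

```text
t 16.8 jig xyz [-79.3   2.7] 107.7 F jig [ 0.3 -0. ] 0.1 open -0.002
-11.00498079607844
```

View pics/w8.png

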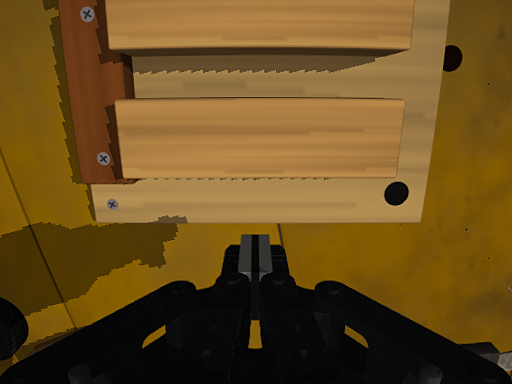

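The second rail is at the stop with a ~20 mm gap to the first, and the closed fingers at (256,260) are behind its middle. I'll descend and push it forward.

Request:
{"op": "play_rows", "data": {
  "xyz": [
    [0,3,30],
    [0,3,60],
    [6,3,65],
    [12,3,65],
    [17,3,65],
    [22,3,65],
    [27,3,65],
    [31,3,65],
    [35,3,65],
    [38,3,65]
  ],
  "rot": [
    [0,0,0],
    [0,0,0],
    [0,0,0],
    [0,0,0],
    [0,0,0],
    [0,0,0],
    [0,0,0],
    [0,0,0],
    [0,0,0],
    [0,0,0]
  ],
  "grip": [0,0,0,0,0,0,0,0,0,0]
}}

```text
time_s: 18.1
eef_pos: [0.5836, 0.063, 0.0427]
eef_rot: [0.0, 0.995, -0.096, -0.0]
wrist_force: [-2.0, 0.5, 1.0]
opening: -0.002
grasp_force: 0.9
```

```bash
python3 - <<'E'
from h import *
st(); c=cam('wrist'); np.savez('w9.npz',**c);save(c,'w9')
E
```

```text
t 18.1 jig xyz [-41.1  -0.3] 42.7 F jig [-2.1  0.1] 1.0 open -0.002
```

View pics/w9.png

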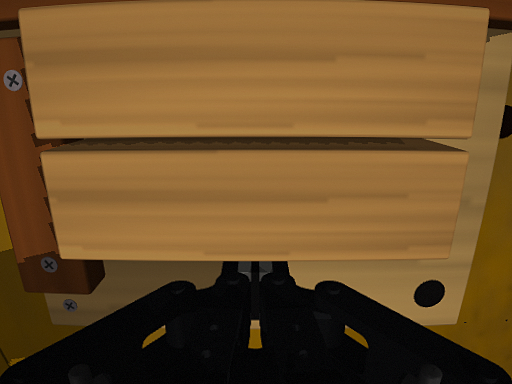

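There's a ~4 mm parallel gap left between the rails, and their right ends are in line at (470,137) and (468,151). I'll continue to contact.

Request:
{"op": "play_rows", "data": {
  "xyz": [
    [1,0,0],
    [2,0,0],
    [3,0,0],
    [4,0,0],
    [5,0,0],
    [6,0,0],
    [7,0,0],
    [7,0,0],
    [7,0,0],
    [7,0,0]
  ],
  "rot": [
    [0,0,0],
    [0,0,0],
    [0,0,0],
    [0,0,0],
    [0,0,0],
    [0,0,0],
    [0,0,0],
    [0,0,0],
    [0,0,0],
    [0,0,0]
  ],
  "grip": [0,0,0,0,0,0,0,0,0,0]
}}

```text
time_s: 19.4
eef_pos: [0.5881, 0.0621, 0.0425]
eef_rot: [0.0, 0.995, -0.096, -0.003]
wrist_force: [-10.6, 0.7, 7.4]
opening: -0.0
grasp_force: 5.1
```

```bash
python3 - <<'E'
from h import *
st(); c=cam('wrist'); np.savez('w10.npz',**c);save(c,'w10')
E
```

```text
t 19.4 jig xyz [-36.6  -0.3] 42.5 F jig [-10.5  -1.3] 7.4 open -0.0
```

View pics/w10.png

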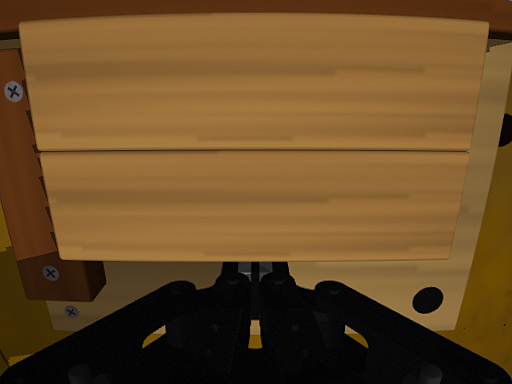

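The rails are touching with both ends in line. I'll check the seating numerically from the right-hand ends.

```bash
python3 - <<'E'
from h import *
c=dict(np.load('w10.npz'))
p=plane(c,[[489,25],[470.5,149],[469,152.5],[449,258],[22,25],[37,149],[39,152.5],[61,258]],.054)[:,:2]*1000
print(((p-O)@A.T).round(1))
p=plane(c,[[13,91],[50,272]],.036)[:,:2]*1000
print(((p-O)@A.T).round(1))
E
```

```text
[[ 61.9 -78.6]
 [ 19.9 -78.7]
 [ 18.6 -78.4]
 [-24.4 -78.9]
 [ 61.9  77. ]
 [ 20.   78.5]
 [ 18.7  78. ]
 [-24.3  77.7]]
[[ 40.9  97.6]
 [-42.3  97.7]]
```

Pose is within about 1 mm. To make sure the ends are flush at the stop, I'll give both right-hand ends one nudge at the seam, then do the final push.

Request:
{"op": "play_rows", "data": {
  "xyz": [
    [-12,0,0],
    [-12,0,-30],
    [-12,0,-65],
    [-5,30,-65],
    [15,70,-65],
    [40,105,-65],
    [56,112,-65],
    [56,112,-65],
    [56,112,-65],
    [56,112,-65]
  ],
  "rot": [
    [0,0,0],
    [0,0,0],
    [0,0,-0.18],
    [0,0,-0.36],
    [0,0,-0.54],
    [0,0,-0.72],
    [0,0,-0.9],
    [0,0,-1.08],
    [0,0,-1.26],
    [0,0,-1.44]
  ],
  "grip": [0,0,0,0,0,0,0,0,0,0]
}}

```text
time_s: 20.7
eef_pos: [0.6239, -0.059, 0.1077]
eef_rot: [0.0, 0.81, 0.587, 0.0]
wrist_force: [0.1, 0.3, 0.9]
opening: -0.002
grasp_force: 0.0
```

```bash
python3 -c "
from h import *
st(); t=O+A.T@np.array([19,-108]); go(t[0],t[1],46,79); M=T(); print(np.degrees(np.arctan2(M[1,0],M[0,0])))"
```

```text
t 20.7 jig xyz [  21.8 -112.4] 107.7 F jig [0.1 0.3] 0.9 open -0.002
xyz [ 4.  -3.4 61.7] rot [ 0.0011  0.     -0.1253]
71.82108982791439
```

Request:
{"op": "play_rows", "data": {
  "xyz": [
    [2,-3,30],
    [4,-3.4,60],
    [8,-3.9,62],
    [12,-4.4,62],
    [15,-4.8,62],
    [18,-5.2,62],
    [20,-5.4,62],
    [22,-5.7,62],
    [24,-5.9,62],
    [24,-5.9,62]
  ],
  "rot": [
    [0,0,-0.125],
    [0,0,-0.125],
    [0,0,-0.125],
    [0,0,-0.125],
    [0,0,-0.125],
    [0,0,-0.125],
    [0,0,-0.125],
    [0,0,-0.125],
    [0,0,-0.125],
    [0,0,-0.125]
  ],
  "grip": [0,0,0,0,0,0,0,0,0,0]
}}

```text
time_s: 21.95
eef_pos: [0.6256, -0.0371, 0.0462]
eef_rot: [0.001, 0.774, 0.634, -0.002]
wrist_force: [-4.7, -10.6, 2.7]
opening: -0.002
grasp_force: 5.7
```

```bash
python3 -c "
from h import *
st(); M=T(); print(np.degrees(np.arctan2(M[1,0],M[0,0])))"
```

```text
t 21.95 jig xyz [ 19.3 -90.6] 46.2 F jig [ -2.6 -11.4] 2.7 open -0.002
78.65297577434639
```

Request:
{"op": "play_rows", "data": {
  "xyz": [
    [-12,0,0],
    [-12,0,-30],
    [-12,0,-65],
    [0,-25,-65],
    [30,-60,-65],
    [60,-85,-65],
    [90,-85,-65],
    [90,-85,-65],
    [90,-85,-65],
    [90,-85,-65]
  ],
  "rot": [
    [0,0,0],
    [0,0,0],
    [0,0,0.18],
    [0,0,0.36],
    [0,0,0.54],
    [0,0,0.72],
    [0,0,0.9],
    [0,0,1.08],
    [0,0,1.26],
    [0,0,1.44]
  ],
  "grip": [0,0,0,0,0,0,0,0,0,0]
}}

```text
time_s: 23.2
eef_pos: [0.5601, 0.0708, 0.1106]
eef_rot: [-0.0, 0.999, -0.036, -0.0]
wrist_force: [0.5, 0.2, 0.5]
opening: 0.002
grasp_force: 0.0
```

```bash
python3 -c "
from h import *
st(); t=O+A.T@np.array([-60,-2]); go(t[0],t[1],47,-11);t=O+A.T@np.array([-40,-2]); go(t[0],t[1],47,-11)"
```

```text
t 23.2 jig xyz [-65.6   2.8] 110.6 F jig [0.4 0.3] 0.5 open 0.002
xyz [ 5.   5.5 63.6] rot [-4.000e-04  1.000e-04  1.191e-01]
xyz [24.9  7.9 63.6] rot [-4.000e-04  1.000e-04  1.191e-01]
```

Request:
{"op": "play_rows", "data": {
  "xyz": [
    [0,5,30],
    [0,5.5,62],
    [5,5.5,64],
    [10,6,64],
    [15,7,64],
    [20,7.5,64],
    [25,8,64],
    [27,8.2,64],
    [28,8.3,64],
    [28,8.3,64]
  ],
  "rot": [
    [0,0,0.119],
    [0,0,0.119],
    [0,0,0.119],
    [0,0,0.119],
    [0,0,0.119],
    [0,0,0.119],
    [0,0,0.119],
    [0,0,0.119],
    [0,0,0.119],
    [0,0,0.119]
  ],
  "grip": [0,0,0,0,0,0,0,0,0,0]
}}

```text
time_s: 24.45
eef_pos: [0.5875, 0.0606, 0.0466]
eef_rot: [-0.0, 0.996, -0.093, -0.0]
wrist_force: [0.3, 0.3, 0.2]
opening: 0.005
grasp_force: 0.0
```

```bash
python3 -c "
from h import *
st()"
```

```text
t 24.45 jig xyz [-36.8  -2. ] 46.6 F jig [0.2 0.4] 0.2 open 0.005
```

Request:
{"op": "play_rows", "data": {
  "xyz": [
    [1,0,0],
    [2,0,0],
    [3,0,0],
    [4,-0.3,1],
    [4.7,-0.5,1.5],
    [4.7,-0.5,2],
    [4.7,-0.5,2.5],
    [4.7,-0.5,2.5],
    [4.7,-0.5,2.5],
    [4.7,-0.5,2.5]
  ],
  "rot": [
    [0,0,0],
    [0,0,0],
    [0,0,0],
    [0,0,0],
    [0,0,0],
    [0,0,0],
    [0,0,0],
    [0,0,0],
    [0,0,0],
    [0,0,0]
  ],
  "grip": [0,0,0,0,0,0,0,0,0,0]
}}

```text
time_s: 25.7
eef_pos: [0.5879, 0.061, 0.0433]
eef_rot: [0.0, 0.996, -0.093, -0.005]
wrist_force: [-15.7, 1.2, 11.5]
opening: -0.004
grasp_force: 8.0
```

```bash
python3 -c "
from h import *
st()"
```

```text
t 25.7 jig xyz [-36.5  -1.5] 43.3 F jig [-15.6  -1.8] 11.5 open -0.004
```

Request:
{"op": "play_rows", "data": {
  "xyz": [
    [0.4,0,0],
    [0.8,-0.2,0],
    [0.8,-0.3,0.2],
    [0.8,-0.3,0.4],
    [0.8,-0.3,0.4],
    [0.8,-0.3,0.4],
    [0.8,-0.3,0.4],
    [0.8,-0.3,0.4],
    [0.8,-0.3,0.4],
    [0.8,-0.3,0.4]
  ],
  "rot": [
    [0,0,0],
    [0,0,0],
    [0,0,0],
    [0,0,0],
    [0,0,0],
    [0,0,0],
    [0,0,0],
    [0,0,0],
    [0,0,0],
    [0,0,0]
  ],
  "grip": [0,0,0,0,0,0,0,0,0,0]
}}

```text
time_s: 26.95
eef_pos: [0.5879, 0.0611, 0.0429]
eef_rot: [0.0, 0.996, -0.093, -0.006]
wrist_force: [-19.6, 2.0, 14.3]
opening: 0.002
grasp_force: 9.7
```

```bash
python3 - <<'E'
from h import *
st(); c=cam('wrist'); save(c,'w11'); st()
E
```

```text
t 26.95 jig xyz [-36.5  -1.4] 42.9 F jig [-19.6  -1.8] 14.3 open 0.002
t 27.0 jig xyz [-36.5  -1.4] 42.9 F jig [-19.4  -3.2] 14.0 open 0.005
```

View pics/w11.png

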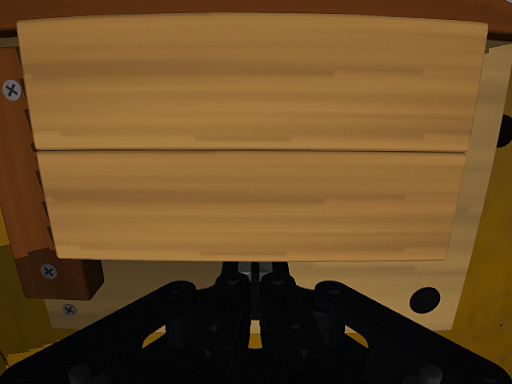

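The rails are tight together with both ends in line at (466,152), and the push reads about 19.5 N forward, 14 N down and 2–3 N toward the stop. Handing in.

```bash
python3 -c "
from h import *
print(ctrl.hand_in())"
```

```text
the job is handed in; nothing more can be done
None
```

Both long rails lie flat against the fence and the stop, side by side with their ends flush, and I handed in at about 27 s with the fingers still pushing about 19.5 N forward and 14 N down; I never moved the short rail or the nail jar.

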